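Lock the spring clamp on the jaw model

TASK

Of the two specimen holders on the practice table, lock the clamp of the one that carries the jaw model: press its knob down against the spring, slide it sideways under the steel hook until it stops, and let go so that the hook keeps the clamp down. Leave the clamp over the egg alone.

Things in the scene. Friction and masses are not known exactly. Their poses are not given: they have to be found in the camera images.
- jaw_knob (a point): Centre of the black upright knob (24 mm diameter, 32 mm tall, starts 116 mm above the table) on the holder with the jaw model (plaster horseshoe of teeth, 68 mm wide). The knob stands on the steel keeper, a slide 44 mm along y, on top of the plunger. x: level, towards the jaw model 76 mm away; y: the way the keeper slides to lock; z up. Along y, both sides of the knob are free for fingers.
- jaw_plunger (a joint): How far the jaw clamp's spring plunger is down, m: 0 up (start), 0.022 bottom stop; the knob goes down with it. Pressing knob or keeper takes 6 N at the top, 12 N at the bottom. The keeper passes under the hook only when this exceeds 0.012; trapped there it rests at about 0.012, otherwise it springs back to 0.
- jaw_keeper (a joint): How far the jaw clamp's keeper is slid along +y of jaw_knob, m: 0 to 0.003 at the start, 0.026 at its stop, fully under the hook (first under it at 0.006). Moves with the knob, about 2 N friction. The fixed steel hook, top 102 mm above the table, stands 36 to 66 mm from the knob on its -x side and 16 to 40 mm along +y from where the knob is at 0.
- egg_plunger (a joint): The same plunger on the identical other holder, which carries a brown egg lying in a rubber cup: 0 up, 0.022 down, m. It must stay up. Which holder is left and which right changes. Each is a fixed aluminium plate 185 x 96 x 10 mm with a 50 mm square housing, the plunger, keeper and knob above it, and an arm with a rubber foot over the specimen (under 60 mm high).
Mind the look-alikes: they are no part of the job. Leave any purple look-alike of the part that bears egg_plunger alone.

How it is judged:
At the end, for the whole second after the job is handed in: The jaw holder's plunger stays down by more than 9 mm with its keeper slid more than 13 mm (at least 7 mm of the tongue under the hook), and the egg holder's plunger is up (less than 5 mm down) (value of joint jaw_plunger above 0.009 m and value of joint jaw_keeper above 0.013 m and value of joint egg_plunger below 0.005 m); the robot touches nothing.
It fails at once if the clamp over the egg is pressed down by more than 8 mm (value of joint egg_plunger above 0.008 m).
It also fails if it takes over 32 s, if anything falls off the work surface, if the arm or the gripper's body presses on something with over 40 N, if the wrist force passes 120 N, or if a joint passes its speed limit or range.

ROBOT

A 7-joint arm with a two-finger parallel gripper is mounted at the origin on the work surface. World frame = base frame: x ahead of the robot, y to its left, z up, the work surface at z = 0. Lengths are in m, angles in rad, forces in N, time in s.
With the tool pointing down it reaches from about 0.425 to 0.95 m from the base axis. Payload 4.7 kg.
Tool frame: the origin (TCP) lies between the finger pads; the fingertips stand 25 mm ahead of it and the grasp point (between the pads) lies 6 mm ahead of it; x points along the fingers, z is the direction in which the jaws open and shut, and the axes are right-handed (so a half turn about x gives the same grasp; the last joint's range is limited). The gripper opens to 85 mm and grips with 20 to 120 N. Pads are 22 mm wide; open, the fingers measure 114 mm over their backs; the gripper's body (76 mm by 85 mm) begins 54 mm behind the grasp point. The pads swing forward as they close: fully open they stand 13 mm farther back than shut.
Start: joints at [1.247, 0.469, -0.049, 1.532, 0.024, 1.141, -0.082], TCP at [0.196, -0.646, 0.256] pointing down, gripper open.
Joint ranges: [-2.59, 2.59], [-0.33, 1.99], [-1.39, 1.29], [0.1, 2.45], [-1.04, 4.18], [0.21, 1.99], [-2.66, 2.66]. Speed limits (rad/s): [2.57, 2.57, 3.14, 3.14, 3.14, 3.14, 3.14].

INTERFACE

Orientations are given as a 3x3 rotation matrix whose columns are the frame's x, y, z axes.
In Python, from rig import * gives the robot as it stands. Calls block until the motion is done:
- movep(position, orientation): joint-space move of the TCP to a pose.
- move_l(position, attitude=None, feed=0.15, until_force=None): straight line of the TCP; attitude=None keeps the orientation; feed is the mean speed in m/s. With until_force (N) it stops when the force on the tool has changed by that much, and returns True; else False.
- move_joints(angles): joint-space move.
- command_gripper(opening, newtons=None): finger opening in m; newtons is the grip in N (None keeps the last); returns when the fingers have stopped.
- sleep(seconds).
- inverse_kinematics(position, orientation): joint angles nearest the present ones, or None.
- sense(): the state.
- camera(name): name is "scene" or "top"; returns (picture, depth): 384x512x3 uint8, red, green, blue; 384x512 float32, m along the optical axis (not along the pixel's ray), 0 where there is no reading.
- camera_params(name): a dict with "K" (3x3 intrinsics, pixels), "position" and "rotation" of the camera in the world. Camera axes: x right, y down, z forward; pixel columns grow to the right and rows downward; lengths in m; the calibration is good to about 2 mm. A picture is of the moment at which its call begins. camera_params takes no time and is no camera call.
A pose or a line that the arm cannot do raises Unreachable and nothing moves.
- finish_job(): hands the job in, once; it reports no verdict.
The state is a dict: "time_s": time; "joint_pos": joint angles; "qd": joint speeds; "joint_efforts": joint torques, N m; "position": TCP position; "tcp_rot": TCP orientation; "wrist_force": force on the tool from outside, world axes, zero at the start; "ft_torque": the same for the moment, N m; "finger_gap": finger opening in m.
Only numpy, scipy, OpenCV 4.12 (cv2) and the standard library are available. Lean on these libraries where they do the work, as an engineer would, in place of code of your own. Each camera call takes 0.05 s, during which the arm holds its last target.

## Working session

There is one attempt and no reset: what is moved stays moved. The work goes in short steps, each a Python script; the robot and the scene stay as the last script left them, time stands still between calls to the robot, and variables do not carry over. Pictures are saved under pics/ and viewed, and the job is handed in when it is done.

```bash
mkdir -p pics; ls
python3 - <<'E'
from rig import *
import cv2,numpy as np
for n in ["scene","top"]:
    p,d=camera(n); cv2.imwrite(f"pics/{n}0.png",p[:,:,::-1]); np.save(f"pics/{n}0.npy",d)
    c=camera_params(n); print(n,c["K"],c["position"],c["rotation"])
s=sense();print(s["time_s"],s["position"],s["tcp_rot"],s["wrist_force"],s["finger_gap"])
E
```

```text
pics
scene [[388.51905196   0.         258.92343827]
 [  0.         388.51905196 191.1485165 ]
 [  0.           0.           1.        ]] [1.00778909 0.17402783 1.0761566 ] [[-3.65756148e-01  7.76563382e-01 -5.13002684e-01]
 [ 9.30710425e-01  3.04741064e-01 -2.02264650e-01]
 [-7.38336777e-04 -5.51436485e-01 -8.34216553e-01]]
top [[415.36463981   0.         254.28090887]
 [  0.         415.36463981 196.87922803]
 [  0.           0.           1.        ]] [ 0.31781735 -0.07197762  1.14699824] [[-0.00727853 -0.99823865  0.05887809]
 [-0.99969925  0.005885   -0.02380691]
 [ 0.02341848 -0.05903366 -0.99798126]]
0.1 [ 0.19598329 -0.64543414  0.25537854] [[-5.79805147e-04  9.56848477e-01  2.90586745e-01]
 [ 1.61560854e-03  2.90587311e-01 -9.56847117e-01]
 [-9.99998527e-01 -8.53104564e-05 -1.71437659e-03]] [ 0.07971398  0.36575888 -0.69981807] 0.08540468625039589
```

View pics/scene0.png

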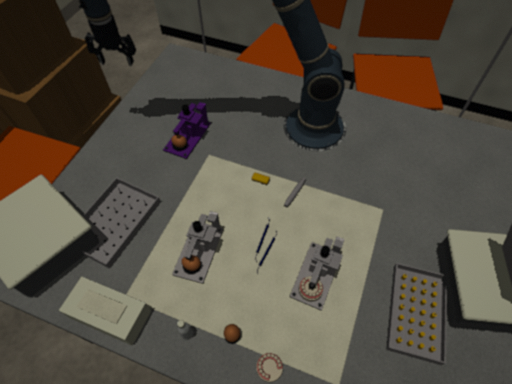

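View pics/top0.png

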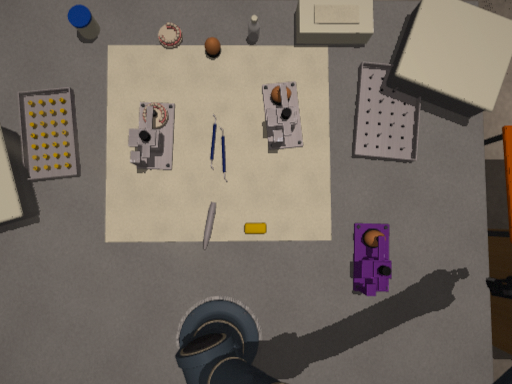

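The jaw holder is at about (150,135) in top and (318,265) in scene. The egg holder is at (283,115) in top. I'll enlarge the jaw holder next.

```bash
cat > h.py <<'E'
import numpy as np,cv2
def pts(n,d,c):
    K,P,R=c["K"],np.array(c["position"]),np.array(c["rotation"])
    v,u=np.mgrid[:d.shape[0],:d.shape[1]]
    r=np.stack([(u-K[0][2])/K[0][0],(v-K[1][2])/K[1][1],np.ones_like(d)],-1)*d[...,None]
    return r@R.T+P
E
python3 - <<'E'
from rig import *
from h import *
for n,(u0,u1,v0,v1) in dict(top=(115,190,90,185),scene=(280,360,225,315)).items():
    p=cv2.imread(f"pics/{n}0.png")[v0:v1,u0:u1]
    cv2.imwrite(f"pics/{n}crop.png",cv2.resize(np.clip(p*1.3,0,255).astype('uint8'),None,fx=6,fy=6,interpolation=cv2.INTER_NEAREST))
    d=np.load(f"pics/{n}0.npy");X=pts(n,d,camera_params(n))
    g=cv2.imread(f"pics/{n}0.png").max(2)
    sub=X[v0:v1,u0:u1]; gg=g[v0:v1,u0:u1]
    for lo,hi,name in [(.108,.135,'knobtop'),(.095,.106,'hook/keeper')]:
        m=(sub[...,2]>lo)&(sub[...,2]<hi)
        q=sub[m];v,u=np.nonzero(m)
        print(n,name,m.sum(),q.mean(0),np.median(q,0),q.min(0),q.max(0),'px',u.mean()+u0,v.mean()+v0)
    # height map
    if n=="top":
        z=(sub[...,2]*1000).astype(int)
        for v in range(25,80,2): print(v+v0,' '.join('%3d'%a for a in z[v,10:65:2]))
E
```

```text
top knobtop 97 [0.53265274 0.17349991 0.12857745] [0.53167102 0.17306949 0.13097329] [0.52210594 0.16284084 0.10908427] [0.54493971 0.18610254 0.13450603] px 144.3298969072165 134.8041237113402
top hook/keeper 435 [0.51119379 0.18246781 0.10015116] [0.51051624 0.18121305 0.1001845 ] [0.46868294 0.14695454 0.09500655] [0.61670759 0.22263578 0.10591829] px 143.39540229885057 145.58620689655172
115   4   4   3   0   2   2   2   8   9  49  48  89  93  92  51  49  31  30  47  49  42  28  14   7   9   1   0   2
117   0   4   1   2   0   1   0  13  10  40  47  91  89  93  30  29  30  29  46  42  38  26  14  10  11   4   0   0
119   0   1   1   0   2   4   0   9   7  11  44  92  92  93  29  30  29  35  46  36  30  19   9  13  11   3   2   2
121 1146   2   2   0  -1  -1   1   7   9   9  37  96  90  92  31 1146  30  25  37  34  30  15   6   8  12   1  -3   0
123   1   2   0   4   3   1   0  12  12   8   8  95  91  90  32  30  28  31  30  27  19  11  11  11   8   3   0  -3
125   1   2   0   2   2   1  -2  11  11   9   7  94  92  91  30  25  30  30  25  14   8   8   7  15  10   2   1   2
127   2
[... 2244 characters left out ...]
0  19  10   7  11  10  10  11   5  12  12  14  14   8   2   0   1   3
167   4   0   3   0   1   2  11   8  10  12   9  13   8  11   7  12  14  10  14  10  10   9   7  10   2   2   1   2
169   2   0   2   1   0   4   1   0   0   2   0  -3   1   1   0   0   1   1   2   2   2   0   1   4   0   0   1   0
scene knobtop 86 [0.53867111 0.17559402 0.12761414] [0.53988872 0.1754931  0.13056393] [0.52531535 0.16383777 0.10883394] [0.54861143 0.18706544 0.13488746] px 324.3604651162791 251.11627906976744
scene hook/keeper 315 [0.51676803 0.18398226 0.10005764] [0.5175178  0.18513407 0.10007197] [0.47048498 0.15010115 0.09504509] [0.61587503 0.22105438 0.10568321] px 328.0857142857143 249.65079365079364
```

```bash
sleep 1
```

```text
(no output)
```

View pics/topcrop.png

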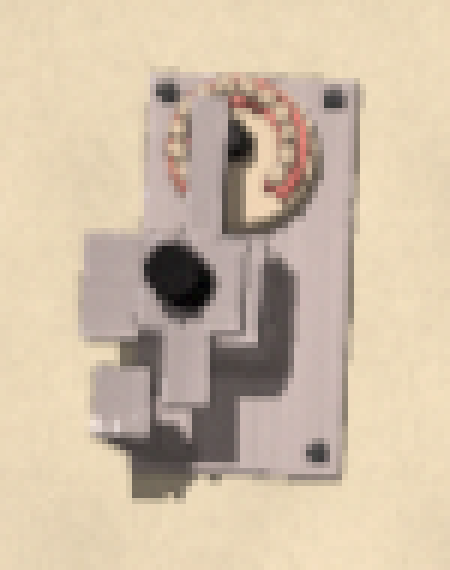

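View pics/scenecrop.png

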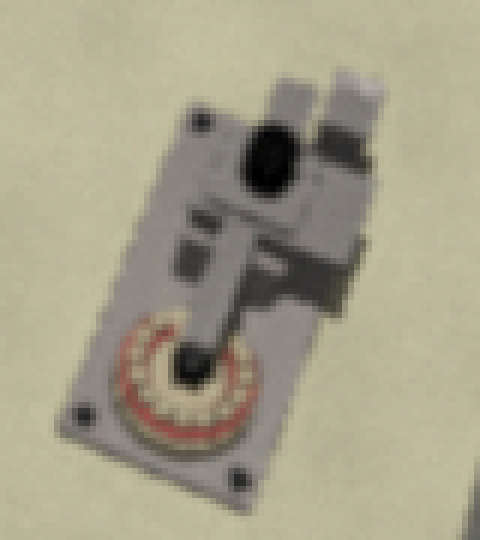

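Run:
```python
from rig import *
from h import *
C={}
for n,(u0,u1,v0,v1) in dict(top=(115,190,90,185),scene=(300,360,225,290)).items():
    X=pts(n,np.load(f"pics/{n}0.npy"),camera_params(n))
    g=cv2.imread(f"pics/{n}0.png").max(2)
    s=X[v0:v1,u0:u1]; m=(s[...,2]>.126)&(s[...,2]<.14); q=s[m].astype(np.float32)
    print(n,m.sum(),q.mean(0),cv2.minEnclosingCircle(q[:,:2].copy()))
    for lo,hi in [(.0965,.106)]:
        m=(s[...,2]>lo)&(s[...,2]<hi)
        k,lab,st,ce=cv2.connectedComponentsWithStats(m.astype('uint8'))
        for i in range(1,k):
            if st[i,4]>15: qq=s[lab==i][:,:2].astype(np.float32); print(n,st[i],qq.mean(0),cv2.minAreaRect(qq.copy()))
    if n=="top":
        e=[]
        for v in range(106,167):
            r=X[v,:190,2]; u=[i for i in range(140,190) if .005<r[i]<.018]
            e.append(X[v,max(u),:2])
        e=np.array(e); 
        f=cv2.fitLine(e.astype(np.float32),cv2.DIST_HUBER,0,.01,.01).ravel(); print(f,np.degrees(np.arctan2(f[1],f[0])))
```

```text
top 77 [0.5337136  0.1747817  0.13175595] ((0.5339678525924683, 0.17519837617874146), 0.011936558410525322)
top [ 23  39  18  29 275] [0.51925457 0.17403883] ((0.5180102586746216, 0.1754470020532608), (0.04455342888832092, 0.07227715104818344), 88.53711700439453)
top [ 15  61  11  12 115] [0.48290303 0.20259243] ((0.4833186864852905, 0.20326660573482513), (0.024432366713881493, 0.028752384707331657), 88.36127471923828)
[0.99990535 0.0137587  0.56006896 0.1204154 ] 0.78834015
scene 63 [0.53687483 0.17590316 0.13137215] ((0.5361486673355103, 0.17511335015296936), 0.011897794902324677)
scene [23 13 10 11 60] [0.496757   0.17752907] ((0.49763086438179016, 0.17689722776412964), (0.019686708226799965, 0.029109789058566093), 89.36564636230469)
scene [33 12 11 12 90] [0.4863984  0.20342015] ((0.4860924780368805, 0.20352615416049957), (0.023048611357808113, 0.03108891099691391), 89.20401763916016)
scene [ 14  21  19  18 142] [0.53961253 0.17536964] ((0.5355256795883179, 0.17535489797592163), (0.04379415512084961, 0.04007093235850334), 89.11510467529297)
```

Run:
```python
from rig import *
from h import *
x=np.array([0,0,-1.]);
for sg in (1,-1):
    z=np.array([0,sg,0.]); R=np.column_stack([x,np.cross(z,x),z]); print(sg,inverse_kinematics([.535,.175,.25],R))
sg=-1;z=np.array([0,sg,0.]); R=np.column_stack([x,np.cross(z,x),z])
movep([.535,.175,.25],R)
command_gripper(.055,60)
s=sense();print(s["time_s"],s["position"],s["joint_pos"],s["wrist_force"],s["finger_gap"])
p,d=camera("top");cv2.imwrite("pics/top1.png",p[:,:,::-1])
p,d=camera("scene");cv2.imwrite("pics/scene1.png",cv2.resize(p[150:342,200:456,::-1],None,fx=3,fy=3))
```

```text
1 [ 0.44278139  0.54655432 -1.16170923  1.76810693  0.53906213  1.19156756
  0.69446804]
-1 [ 0.27302743  0.42214668 -0.86997194  1.77575193  0.35709649  1.11036597
 -2.28644882]
3.6167 [0.53502879 0.17493471 0.25000187] [ 0.27312313  0.42212808 -0.86993401  1.77575593  0.35710025  1.11033496
 -2.28645983] [-0.04680526 -0.08588258 -0.1084488 ] 0.05474154451562741
```

View pics/scene1.png

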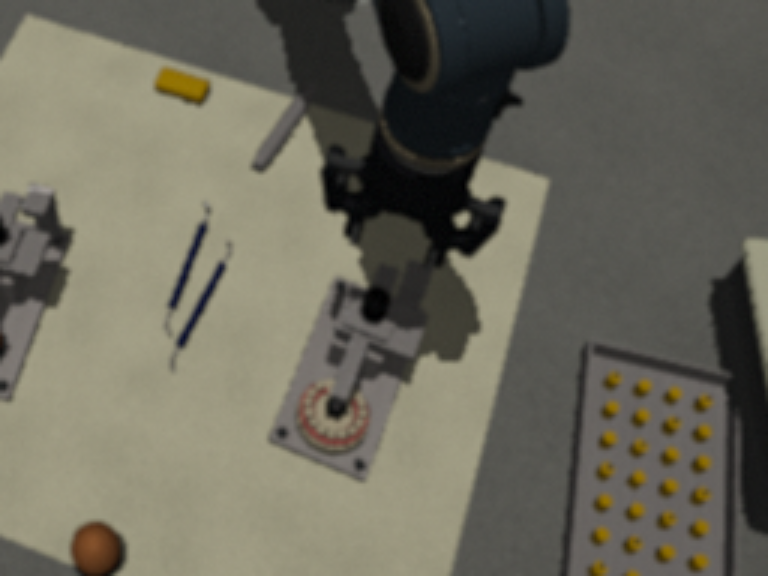

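The fingers (around 355,230 and 435,250) straddle the knob at (375,303) along the slide axis. I'll descend with a force guard and grip.

Run:
```python
from rig import *
from h import *
def rep(t):
    s=sense();print(t,round(s["time_s"],2),s["position"].round(4),np.round(s["wrist_force"],1),round(s["finger_gap"],4))
print(move_l([.535,.175,.132],feed=.1,until_force=5)); rep("down")
command_gripper(.0,60); rep("grip")
```

```text
False
down 5.05 [0.5354 0.1753 0.1327] [-0.5  0.4  0.3] 0.0552
grip 5.44 [0.5353 0.1753 0.1327] [-1.   0.3  5.2] 0.0218
```

Run:
```python
from rig import *
from h import *
def rep(t):
    s=sense();print(t,round(s["time_s"],2),s["position"].round(4),np.round(s["wrist_force"],1),round(s["finger_gap"],4))
for z in (.124,.120,.116):
    print(move_l([.535,.175,z],feed=.03,until_force=20)); rep("press")
```

```text
False
press 5.86 [0.5353 0.1753 0.1248] [-2.  -1.1  7.5] 0.0221
False
press 6.14 [0.5353 0.1753 0.1209] [-1.8 -0.1  8. ] 0.0225
False
press 6.42 [0.5353 0.1754 0.1171] [-1.5 -1.5  8.1] 0.0221
```

Run:
```python
from rig import *
from h import *
for n,(u0,u1,v0,v1) in dict(top=(115,190,90,185),scene=(280,360,225,315)).items():
    p,d=camera(n); cv2.imwrite(f"pics/{n}2.png",cv2.resize(np.clip(p[v0:v1,u0:u1,::-1]*1.4,0,255).astype('uint8'),None,fx=6,fy=6))
    X=pts(n,d,camera_params(n)); X0=pts(n,np.load(f"pics/{n}0.npy"),camera_params(n))
    # arm over specimen x .56-.62, y .165-.185
    for nm,Y in (("before",X0),("now",X)):
        m=(Y[...,0]>.56)&(Y[...,0]<.605)&(Y[...,1]>.168)&(Y[...,1]<.180)&(Y[...,2]>.062)
        m2=(Y[...,0]>.515)&(Y[...,0]<.55)&(Y[...,1]>.2)&(Y[...,1]<.212)&(Y[...,2]>.062)&(Y[...,2]<.1)
        print(n,nm,m.sum(),np.median(Y[m][:,2]),m2.sum(),np.median(Y[m2][:,2]) if m2.any() else None)
```

```text
top before 75 0.09182138081320446 67 0.09212677650476264
top now 66 0.43219777307688595 0 None
scene before 68 0.09191741192041675 51 0.09175580166620634
scene now 386 0.3292278855664324 47 0.0766014865457092
```

View pics/scene2.png

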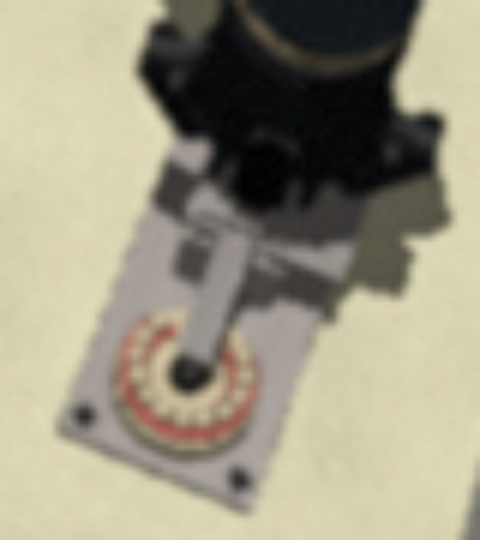

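The scene depth shows the plunger plate down from 91.8 to 76.6 mm, so about 15 mm with no slip. I'll go slightly deeper and slide along +y.

Run:
```python
from rig import *
from h import *
def rep(t):
    s=sense();print(t,round(s["time_s"],2),s["position"].round(4),np.round(s["wrist_force"],1),round(s["finger_gap"],4))
move_l([.535,.175,.1145],feed=.03,until_force=20); rep("press")
for y in (.183,.191,.205):
    print(move_l([.535,y,.1145],feed=.03,until_force=12)); rep("slide")
```

```text
press 6.78 [0.5354 0.1754 0.1157] [-2.8 -1.4 10.1] 0.022
False
slide 7.19 [0.5356 0.1837 0.1159] [-1.8 -0.3 10.3] 0.0221
False
slide 7.61 [0.536  0.1918 0.116 ] [-0.8  0.1 10.1] 0.0219
False
slide 8.22 [0.5363 0.2008 0.1151] [-1.3 -9.  10.6] 0.0223
```

Run:
```python
from rig import *
from h import *
def rep(t):
    s=sense();print(t,round(s["time_s"],2),s["position"].round(4),np.round(s["wrist_force"],1),round(s["finger_gap"],4))
move_l([.535,.2005,.119],feed=.03,until_force=15); rep("ease")
command_gripper(.055); rep("open")
move_l([.535,.2005,.25],feed=.12,until_force=15); rep("up")
movep([.43,.0,.4],sense()["tcp_rot"]) ; rep("away")
for n,(u0,u1,v0,v1) in dict(top=(115,190,90,185),scene=(280,360,225,315)).items():
    p,d=camera(n); cv2.imwrite(f"pics/{n}3f.png",p[...,::-1]);cv2.imwrite(f"pics/{n}3.png",cv2.resize(np.clip(p[v0:v1,u0:u1,::-1]*1.4,0,255).astype('uint8'),None,fx=6,fy=6))
    Y=pts(n,d,camera_params(n))
    m=(Y[...,0]>.56)&(Y[...,0]<.605)&(Y[...,1]>.168)&(Y[...,1]<.180)&(Y[...,2]>.062)&(Y[...,2]<.15)
    k=(Y[...,0]>.50)&(Y[...,0]<.57)&(Y[...,1]>.15)&(Y[...,1]<.23)&(Y[...,2]>.112)&(Y[...,2]<.15)
    print(n,m.sum(),np.median(Y[m][:,2]),k.sum(),Y[k].mean(0) if k.any() else 0)
```

```text
ease 8.58 [0.5363 0.2003 0.1205] [-1.  -2.1  9.5] 0.0219
open 9.0 [0.5347 0.2004 0.1186] [-0.4 -0.3  0.8] 0.0548
up 10.24 [0.5346 0.2002 0.2491] [-0.2  0.1  0.1] 0.055
away 11.3 [4.300e-01 4.000e-04 3.995e-01] [-0.4 -0.4 -0.3] 0.0548
top 0 nan 23 [0.5326438  0.20525257 0.11998234]
scene 68 0.07918585390765948 65 [0.53730644 0.19976261 0.11896388]
  return _methods._mean(a, axis=axis, dtype=dtype,
  ret = ret.dtype.type(ret / rcount)
```

```bash
python3 -c "
import cv2,numpy as np
a=cv2.imread('pics/top3.png');b=cv2.imread('pics/scene3.png');a=cv2.resize(a,(380,480));b=cv2.resize(b,(420,480))
cv2.imwrite('pics/both3.png',np.hstack([a,b]))"
```

```text
(no output)
```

View pics/both3.png

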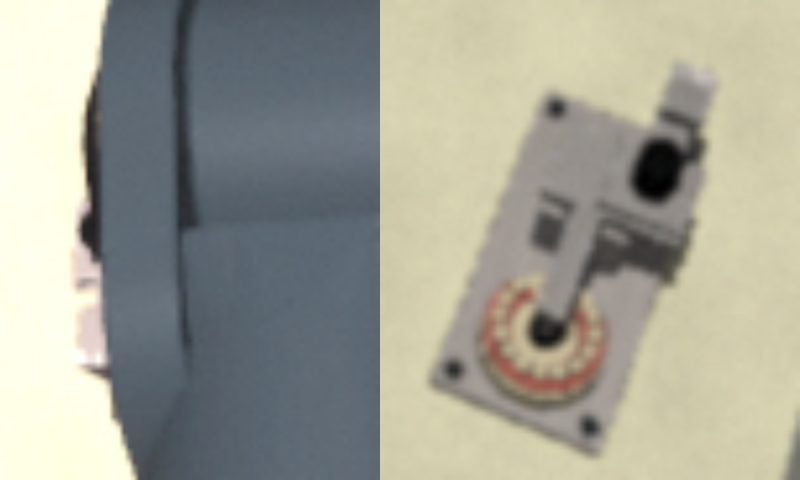

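The scene view (right half of the picture) shows the knob beside the hook at (657,170) with the tongue hidden under the hook. In the top view (left half) the robot covers most of the holder. From the scene depth, the clamp stays about 12.6 mm down and the knob has moved about 24 mm in y.

Run:
```python
from rig import *
from h import *
n="scene";X0=pts(n,np.load("pics/scene0.npy"),camera_params(n));p,d=camera(n);Y=pts(n,d,camera_params(n))
s=np.s_[205:285,170:225]
for Z in (X0,Y):
    z=Z[s][...,2]; print("egg holder knob-top", z[(z>.11)&(z<.15)].mean(), ((z>.126)&(z<.15)).sum())
finish_job()
```

```text
egg holder knob-top 0.12717151854497577 58
egg holder knob-top 0.12759508595418947 58
the job is handed in; nothing more can be done
```

The jaw holder's clamp is locked under its hook, and the job is handed in. I gripped the knob, pressed it about 17 mm down, slid it along +y to its stop, eased it up under the hook, then let go and moved the arm away.

**Jaw clamp:** After release, the scene camera showed the plunger about 12.6 mm down. The knob had moved about 24 mm in y, and the tongue was under the hook.

**Egg clamp:** Its knob height did not change (127.2 mm before, 127.6 mm after), so it is still up. I did not touch it or the purple look-alike.

**Robot:** It was clear of everything, with the wrist force near zero. The last time reading, just before the final pictures, was 11.3 s of the 32 s allowed.

**Checks that failed or disagreed:**
- In the final check, the arm blocked most of the top camera's view. The result therefore rests on the scene camera, though the part of the knob still visible from the top agreed.
- While pressing, the wrist force (8 to 10 N) read slightly lower than I expected from the spring, but the depth image showed the plunger had moved with the gripper.

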